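# Pin the hold-down, free its catch and clamp the rubber foot

## Task

Get the rubber foot clamped in the hold-down fixture: first drive the fixture's locking pin fully down onto its boss with the mallet (do not touch the pin with the gripper), and put the mallet back down on the bench, clear of the fixture. Then swing the safety catch well clear of the lever by its upright knob, only then pull the clamp lever all the way down so that its pad presses on the foot, and finish while still holding it down. Leave the screw pot and the sanding block where they are.

Things in the scene. Friction and masses are not known exactly. Their poses are not given: they have to be found in the camera images.
- fixture: steel hold-down, fixed to the bench. Base plate 12 mm thick, x -90 to 115 mm, y -195 to 115 mm about the origin, which lies on the bench top; z up; its -x side, with the lever's handle, is turned to the robot. Grey clevis 124 mm high at x 90, y 0 with the lever's hinge (axis along y, 110 mm up); catch post 18 mm thick at x 0, y 90; pin boss 42 mm wide, 30 mm high at x 40, y -170
- pin_top (a point): centre of the flat top of the locking pin's head (steel disc 28 mm wide, 10 mm thick, on a 14 mm shank standing in the round boss). About 60 to 65 mm above the bench at the start, 40 mm when driven home
- pin (a joint): how far the locking pin has been driven down, m: 0 to 0.006 at the start, 0.025 = home, head seated on the boss. It is tight (about 5 N moves it) and stays where it is left
- mallet: loose mallet, about 0.3 kg, black rubber head, light wooden handle. It stands on one face of its head, handle level; origin at the centre of that lower striking face, z up the head. Head: cylinder 60 mm wide, 75 mm high. Handle: flat-sided, 22 mm wide, 28 mm high, its middle 40 mm above the origin, along -x from the head to 180 mm from the origin
- mallet_grip (a point): point in the middle of the mallet's handle, 85 mm from the head's axis (mallet frame x -85, z 40 mm), where it can be gripped from above across its 22 mm width
- catch_knob (a point): centre of the top of the catch's upright black knob (16 mm wide, 34 mm high, top 199 mm above the bench). The catch is a flat steel bar, 18 x 8 mm, top 165 mm up, swinging level about the post (vertical axis at fixture x 0, y 90). The knob is 45 mm from that axis, on its +y side when closed; the bar's other end then lies under a peg on the lever's side and blocks the lever
- catch (a joint): angle of the safety catch, rad: 0 to 0.1 at the start (closed), grows as the knob is swung towards the fixture's -x side (counter-clockwise seen from above), stop at 1.5. The lever is free beyond about 0.6. Light friction (about 1.5 N at the knob), stays where it is left
- lever_grip (a point): point on the axis of the lever's handle, a black round bar 18 mm thick and 97 mm long along the fixture's y (from y -85 to 12 mm), at fixture y -55 mm, where the bar is free to be gripped from above. It stands 210 mm from the lever's hinge (fixture x 90, z 110 mm); about 230 mm above the bench at the start, 110 mm when the lever is level
- lever (a joint): angle of the clamp lever, rad: 0 = up at rest (0.61 above level), grows as its handle is pulled down; 0.61 = level, stop at 0.65. A spring lifts it back up when it is let go; holding it down takes about 10 to 15 N at the handle
- pad (a joint): how far the lever's sprung pressing pad is pushed in, m: 0 = free; on the foot it first touches at about lever 0.54 and is pushed in about 0.012 with the lever at its stop
- foot: black rubber machine foot, a loose round block 92 mm wide and 60 mm high standing in the fixture's nest under the pad; origin at the centre of its underside
- nest (a point): centre of the nest on the fixture's base, 12 mm above the bench, between four small steel lugs; the foot stands here
- screw_pot: bystander: white plastic pot with screws, 68 mm wide, 56 mm high, open top; origin under its centre
- sanding_block: bystander: brown cork sanding block 61 x 98 x 30 mm; origin under its centre
Things that resemble listed ones, but are neither listed nor needed, are in the scene too. There is more than one size of the mallet; the job needs the larger. There is more than one size of the foot; the one meant has the size given above.

How it is judged:
On the way, in this order (a step that is already met when the one before it is completed fails the run):
1. the locking pin is driven home with the mallet, the catch still closed (value of joint pin above 0.0215 m and value of joint catch below 0.5 rad), for 0.1 s.
2. the mallet is put down on the bench, out of the gripper (height (world z) of mallet below 0.035 m and contact force between mallet and the fingers below 0.1 N and contact force between mallet and fixture below 0.1 N and linear speed of mallet below 0.03 m/s), for 0.2 s.
3. the catch is swung clear while the lever is still up (value of joint catch above 0.9 rad and value of joint lever below 0.1 rad), for 0.2 s.
4. the lever is pulled down and the pad presses the foot (value of joint lever above 0.585 rad and value of joint pad above 0.004 m), for 0.2 s.
At the end, for the whole second after the job is handed in: pin within 3.5 mm of home; catch open beyond 0.9 rad; robot holding the lever by its handle (over 2 N), still, at 0.585 rad or more, pad pushed in over 4 mm; foot within 8 mm of its nest, upright; mallet at rest on the bench, touching neither gripper nor fixture (all of step 2 and all of step 4 and value of joint pin above 0.0215 m and value of joint catch above 0.9 rad and (contact force between lever and the fingers above 2 N or contact force between lever and the arm above 2 N) and not (velocity of joint lever above 0.1 rad/s or velocity of joint lever below -0.1 rad/s) and horizontal distance between foot and nest below 0.008 m and angle between foot's own z axis and vertical below 0.1 rad); the arm keeps its last pose, push and grip.
It fails at once if the lever is forced down while the catch still guards it (value of joint lever above 0.12 rad and value of joint catch below 0.4 rad).
It fails at once if the gripper touches the pin (contact force between pin and the fingers above 0.5 N or contact force between pin and the arm above 0.5 N).
It fails at once if a bystander is moved more than 30 mm (distance of any of screw_pot, sanding_block from where it was at the start of the episode above 0.03 m).
It also fails if it takes over 67 s, if anything falls off the work surface, if the arm or the gripper's body presses on something with over 40 N, if the wrist force passes 120 N, or if a joint passes its speed limit or range.

## Robot

A 7-joint arm with a two-finger parallel gripper is mounted at the origin on a cart in front of the work surface, level with it; the furniture and walls round the work are solid. World frame = base frame: x ahead of the robot, y to its left, z up, the work surface at z = 0. Lengths are in m, angles in rad, forces in N, time in s.
With the tool pointing down it reaches from about 0.35 to 0.9 m from the base axis. Payload 19.9 kg.
Tool frame: the origin (TCP) lies at the very end of the fingers, on their centre line; the grasp point (between the pads) lies 19 mm behind it; z points along the fingers, y is the line along which they close (so a half turn about z gives the same grasp; the last joint's range is limited). The gripper opens to 94 mm and grips with 3 to 60 N. Pads are 16 mm wide; open, the fingers measure 119 mm over their backs; the gripper's body (75 mm by 177 mm) begins 78 mm behind the grasp point.
Start: joints at [1.28, 0.417, -0.01, 1.614, 0.005, 1.111, -0.053], TCP at [0.155, -0.606, 0.205] pointing down, gripper open.
Joint ranges: [-2.81, 2.81], [-0.39, 2.02], [-1.27, 1.25], [0.06, 2.57], [-1.19, 4.33], [0.19, 2], [-2.82, 2.82]. Speed limits (rad/s): [1.89, 1.89, 2.39, 2.39, 3.01, 3.01, 3.01].

## Interface

Orientations are given as a 3x3 rotation matrix whose columns are the frame's x, y, z axes.
In Python, from workcell import ctrl, release, close_gripper, ik, get_obs, snapshot, camera_model gives the robot as it stands. Calls block until the motion is done:
- ctrl.movep(position, orientation): joint-space move of the TCP to a pose.
- ctrl.servo_line(position, orientation=None, rate=0.15): straight line of the TCP; orientation=None keeps the orientation; rate is the mean speed in m/s.
- ctrl.move_j(angles): joint-space move.
- release() and close_gripper(): open the fingers fully, or close them until they stop; the grip force is fixed at half the most.
- ctrl.hold(seconds).
- ik(position, orientation): joint angles nearest the present ones, or None.
- get_obs(): the state.
- snapshot(name): name is "scene" or "top" or "wrist"; returns (picture, depth): 400x640x3 uint8, red, green, blue; 400x640 float32, m along the optical axis (not along the pixel's ray), 0 where there is no reading.
- camera_model(name): a dict with "vertical_fov" (degrees; the focal length in pixels is half the picture's height over the tangent of half this angle, whatever the lens; pixels are square), "cx", "cy" (the principal point, pixels), "rvec" (rotation vector, rad) and "tvec" (3), from world to camera coordinates, as OpenCV has them; the wrist camera has in their place "mount" (4x4, takes a point from camera to tool coordinates, whose origin is the TCP and whose axes are the flange's). Camera axes: x right, y down, z forward; pixel columns grow to the right and rows downward; lengths in m; the calibration is good to about 2 mm. A picture is of the moment at which its call begins: read the wrist's pose just before it. camera_model takes no time and is no camera call.
A pose or a line that the arm cannot do raises ctrl.IKError and nothing moves.
- ctrl.finish_job(): hands the job in; it is judged then, once.
The state is a dict: "clock": time; "joint_positions": joint angles; "qd": joint speeds; "tau": joint torques, N m; "position": TCP position; "tool_rot": TCP orientation; "force": force on the tool from outside, world axes, zero at the start; "ft_torque": the same for the moment, N m; "width": finger opening in m; "grasp_force": force on a finger pad.
Only numpy, scipy, OpenCV 4.12 (cv2) and the standard library are available. Lean on these libraries where they do the work, as an engineer would, in place of code of your own. Each camera call takes 0.05 s, during which the arm holds its last target. There are 200 camera calls.

## Working session

There is one attempt and no reset: what is moved stays moved. The work goes in short steps, each a Python script; the robot and the scene stay as the last script left them, time stands still between calls to the robot, and variables do not carry over. Pictures are saved under pics/ and viewed, at most 10 in all, crops included, and the job is handed in when it is done.

```bash
ls; mkdir -p pics
python3 - <<'E'
from workcell import *
import cv2,numpy as np
for n in ("scene","top"):
    p,d=snapshot(n); cv2.imwrite(f"pics/{n}0.png",p[:,:,::-1]); np.save(f"{n}0.npy",d); print(n,camera_model(n))
print(camera_model("wrist")); print({k:v for k,v in get_obs().items() if k in("clock","position","tool_rot","width","force")})
E
```

```text
pics
scene {'vertical_fov': 43.755368702128266, 'cx': 322.1109476195115, 'cy': 199.27655509731832, 'rvec': array([ 0.92633384, -2.49767657,  1.09699194]), 'tvec': array([0.45187982, 0.34759307, 1.51740915])}
top {'vertical_fov': 43.014634529256, 'cx': 316.7409485712436, 'cy': 207.5475534171384, 'rvec': array([ 2.16215918, -2.17557634,  0.07916613]), 'tvec': array([0.04211083, 0.57142361, 1.64102815])}
{'vertical_fov': 58.062115797303385, 'cx': 313.3543535461458, 'cy': 201.08362815589464, 'mount': array([[-4.86566413e-04, -9.72070603e-01, -2.34688104e-01,
         6.73944661e-02],
       [ 9.99999778e-01, -5.79692409e-04,  3.27820811e-04,
        -3.16819298e-04],
       [-4.54711886e-04, -2.34687893e-01,  9.72070669e-01,
        -1.79393887e-01],
       [ 0.00000000e+00,  0.00000000e+00,  0.00000000e+00,
         1.00000000e+00]])}
{'clock': 0.1, 'position': array([ 0.15439783, -0.60528175,  0.20487752]), 'tool_rot': array([[ 9.68961747e-01,  2.47210431e-01, -3.68699546e-04],
       [ 2.47210686e-01, -9.68961191e-01,  1.04236347e-03],
       [-9.95724273e-05, -1.10115680e-03, -9.99999389e-01]]), 'force': array([ 0.27732698,  0.11500161, -0.27021161]), 'width': 0.09385796931000476}
```

View pics/scene0.png

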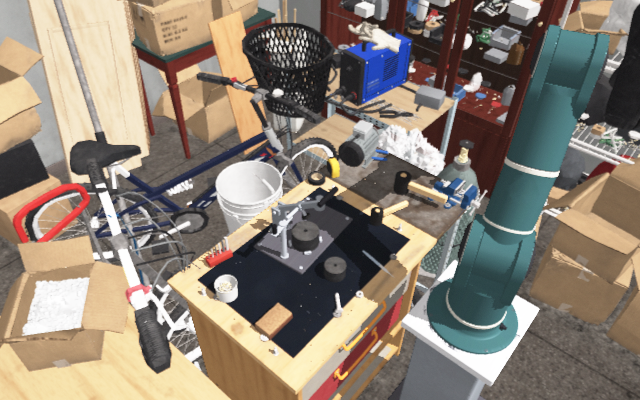

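View pics/top0.png

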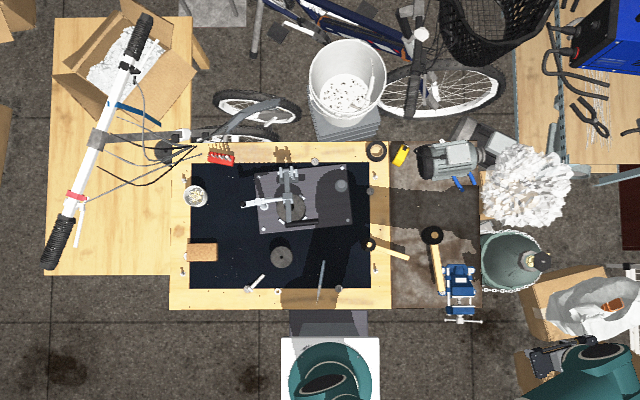

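The scene view shows the bench with the fixture (grey clevis and lever at about 290,215) and the foot in it at 305,235. Mallet candidates:
- Top view: head at (370,243) with its handle to (408,257).
- Top view: head at (432,235) with its handle down to (437,290).

Foot candidates in the top view are the one in the nest at (292,208) and a loose one at (281,257). I'll choose by measured size.

```bash
cat > h.py <<'E'
import cv2,numpy as np
from workcell import *
def K(n):
    m=camera_model(n); f=200/np.tan(np.radians(m["vertical_fov"])/2); return m,f
def pose(n,obs=None):
    m,f=K(n)
    if n=="wrist":
        T=np.eye(4); T[:3,:3]=obs["tool_rot"]; T[:3,3]=obs["position"]; T=T@m["mount"]; return T[:3,:3],T[:3,3]
    R=cv2.Rodrigues(m["rvec"])[0]; return R.T,-R.T@m["tvec"]
def ray(n,uv,obs=None):
    m,f=K(n); R,c=pose(n,obs); uv=np.atleast_2d(uv).astype(float)
    d=np.c_[(uv[:,0]-m["cx"])/f,(uv[:,1]-m["cy"])/f,np.ones(len(uv))]@R.T
    return c,d
def onz(n,uv,z,obs=None):
    c,d=ray(n,uv,obs); return c+d*((z-c[2])/d[:,2])[:,None]
def bydepth(n,uv,D,obs=None):
    c,d=ray(n,uv,obs); uv=np.atleast_2d(uv).astype(int); return c+d*D[uv[:,1],uv[:,0]][:,None]
def cloud(n,D,obs=None):
    v,u=np.mgrid[0:400,0:640]; c,d=ray(n,np.c_[u.ravel(),v.ravel()],obs)
    return (c+d*D.reshape(-1,1)).reshape(400,640,3)
def project(n,P,obs=None):
    m,f=K(n); R,c=pose(n,obs); q=(np.atleast_2d(P)-c)@R
    return np.c_[m["cx"]+f*q[:,0]/q[:,2],m["cy"]+f*q[:,1]/q[:,2]]
E
python3 - <<'E'
from h import *
D=np.load("top0.npy"); np.set_printoptions(precision=3,suppress=True)
for nm,uv in dict(malA=(370,243),handA=(400,255),malB=(428,230),handB=(435,275),footN=(298,208),loosefoot=(275,258),pin=(341,185),pot=(195,196),cork=(202,251),bench=(250,280),sideb=(405,215),knob=(247,203),leverh=(293,220),cube=(375,150)).items(): print(nm,bydepth("top",uv,D)[0])
p=cv2.imread("pics/top0.png"); cv2.imwrite("pics/c1.png",cv2.resize(p[140:310,230:490],None,fx=3,fy=3,interpolation=cv2.INTER_CUBIC))
E
```

```text
malA [ 0.454 -0.131  0.059]
handA [ 0.415 -0.228  0.044]
malB [ 0.494 -0.314  0.075]
handB [ 0.351 -0.338  0.048]
footN [0.566 0.097 0.081]
loosefoot [0.408 0.174 0.038]
pin [ 0.641 -0.041  0.06 ]
pot [0.611 0.436 0.042]
cork [0.432 0.413 0.033]
bench [0.336 0.26  0.003]
sideb [ 0.547 -0.254  0.   ]
knob [0.575 0.247 0.164]
leverh [0.529 0.114 0.066]
cube [ 0.769 -0.159 -0.009]
```

View pics/c1.png

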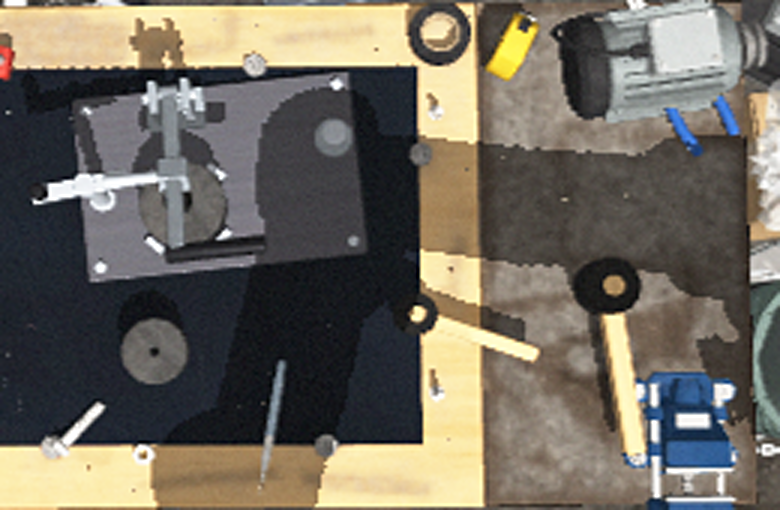

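Mallet B, at (432,235) in the top view, is the larger one: its head top is at z 0.075. Mallet A's is at 0.059. The foot in the nest reaches z of about 0.08, which is base plate plus 60 mm, so it is the right one. The loose foot is only about 38 mm tall. Next I take close wrist views of the fixture and the mallet.

Run:
```python
from h import *
np.set_printoptions(precision=4,suppress=True)
c=np.array([(75,100),(350,72),(367,252),(92,282)])/3+[230,140]
print("plate",onz("top",c,.012)); print("pin",onz("top",np.array([[333,138]])/3+[230,140],.063)); print("knob",onz("top",np.array([[38,191]])/3+[230,140],.199))
def look(pos,yaw,nm):
    a=np.radians(yaw); R=np.array([[np.cos(a),np.sin(a),0],[np.sin(a),-np.cos(a),0],[0,0,-1]])
    ctrl.movep(pos,R); ctrl.hold(.3); o=get_obs(); p,d=snapshot("wrist"); cv2.imwrite(f"pics/{nm}.png",p[:,:,::-1])
    np.savez(nm+".npz",d=d,position=o["position"],tool_rot=o["tool_rot"]); print(o["clock"],o["position"],o["joint_positions"])
look([.50,.05,.36],8,"fix1")
look([.40,-.32,.25],8,"mal1")
```

```text
plate [[ 0.6889  0.2442  0.012 ]
 [ 0.7179 -0.0618  0.012 ]
 [ 0.5176 -0.0783  0.012 ]
 [ 0.4865  0.2244  0.012 ]]
pin [[ 0.6375 -0.0405  0.063 ]]
knob [[0.5693 0.2544 0.199 ]]
3.075 [0.5    0.0498 0.36  ] [ 0.6524  0.1523 -0.9051  1.6695  0.1218  1.3791 -1.7018]
4.9 [ 0.4003 -0.3196  0.2501] [ 1.2744  0.2417 -0.7656  1.8172  0.1825  1.1546 -0.9812]
```

View pics/fix1.png

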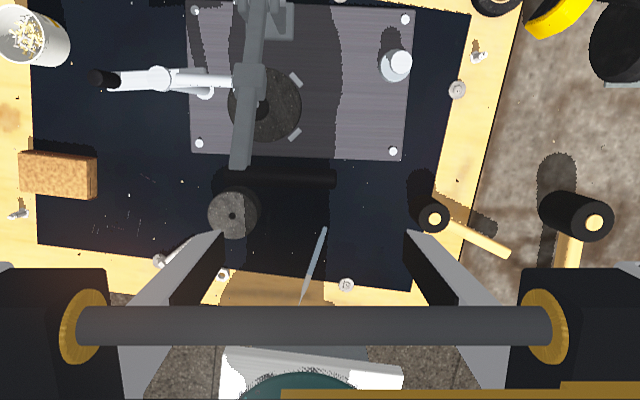

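View pics/mal1.png

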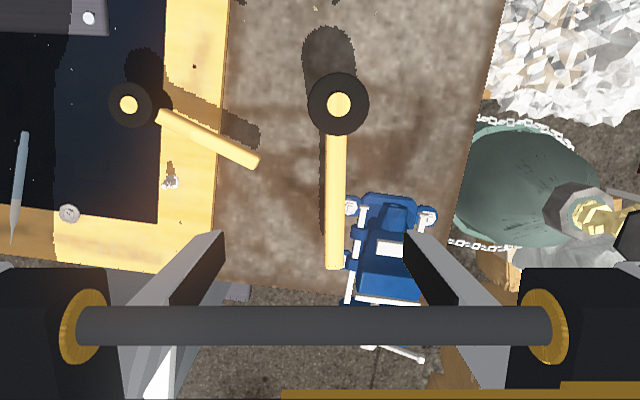

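The fix1 view shows the pin head at (397,63), the catch knob top at about (98,78), the lever bar from (250,180) to (336,180), and the foot in the nest at (265,103). In mal1 the large mallet's head top is at (338,104), with its handle running down to (334,268) and the vise to its right.

Run:
```python
from h import *
np.set_printoptions(precision=4,suppress=True)
F=dict(np.load("fix1.npz")); M=dict(np.load("mal1.npz"))
def circ(nm,box,lo,hi):
    p=cv2.cvtColor(cv2.imread(f"pics/{nm}.png"),cv2.COLOR_BGR2HSV); x0,y0,x1,y1=box
    m=cv2.inRange(p[y0:y1,x0:x1],lo,hi); k,l,s,c=cv2.connectedComponentsWithStats(m); i=1+s[1:,4].argmax(); print(nm,s[i],c[i]+[x0,y0]); return c[i]+[x0,y0]
C=circ("mal1",(322,88,356,120),(10,40,150),(35,255,255)); h=onz("wrist",C,.075,M)[0]
# handle side edges by colour over rows
p=cv2.cvtColor(cv2.imread("pics/mal1.png"),cv2.COLOR_BGR2HSV)
m=cv2.inRange(p[145:255,315:349],(10,60,150),(30,255,255)); 
pts=np.array([[315+np.median(np.nonzero(m[r])[0]),145+r] for r in range(0,110,5) if m[r].any()])
H=onz("wrist",pts,.052,M); v=np.polyfit(H[:,0],H[:,1],1); print("head",h,"handle fit",v,"yaw",np.degrees(np.arctan(v[0])),"off",np.polyval(v,h[0])-h[1], "widthpx",(m>0).sum(1)[::20])
print("head depth", bydepth("wrist",C,M["d"],M),"handle", bydepth("wrist",[[336,160],[334,250]],M["d"],M),"vise",bydepth("wrist",[[350,207],[375,205],[390,225],[425,215]],M["d"],M))
print("pinz",bydepth("wrist",(397,61),F["d"],F),onz("wrist",(397,62),.062,F))
print("knob",bydepth("wrist",[(98,78),(102,78)],F["d"],F),onz("wrist",(98,78),.199,F))
q=onz("wrist",[(193,152),(402,162),(412,10)],.012,F); print("plate",q)
print("bolts",onz("wrist",[(199,143),(393,152),(404,19),(194,11)],.014,F))
print("lever",bydepth("wrist",[(240,165),(285,178),(325,178),(240,100)],F["d"],F))
P=cloud("wrist",F["d"],F); b=(P[...,2]>.185)&(P[...,2]<.26); v,u=np.nonzero(b[:,:260]); 
print("z>.185 px",len(v)); 
k=(P[...,2]>.175)&(P[...,2]<.215)&(np.arange(640)[None]<130); v,u=np.nonzero(k); print("knobpix",len(v),u.mean(),v.mean(),P[k].mean(0))
```

```text
mal1 [  5   4  24  25 469] [338.3305 104.081 ]
head [ 0.4795 -0.3323  0.075 ] handle fit [ 0.1385 -0.3983] yaw 7.886864647988207 off 0.0004422623368364187 widthpx [21 21 21 20 20 21]
head depth [[ 0.4794 -0.3321  0.0779]] handle [[ 0.4243 -0.3399  0.0548]
 [ 0.3256 -0.3531  0.0549]] vise [[ 0.3684 -0.3673  0.0213]
 [ 0.3731 -0.3975  0.0135]
 [ 0.3611 -0.4104  0.0496]
 [ 0.3751 -0.4503  0.0382]]
pinz [[ 0.6448 -0.035   0.0624]] [[ 0.6437 -0.0353  0.062 ]]
knob [[0.5711 0.2542 0.2004]
 [0.5717 0.2517 0.1987]] [[0.5712 0.2551 0.199 ]]
plate [[ 0.4893  0.2255  0.012 ]
 [ 0.5171 -0.079   0.012 ]
 [ 0.7187 -0.0525  0.012 ]]
bolts [[ 0.5037  0.2171  0.014 ]
 [ 0.5297 -0.0627  0.014 ]
 [ 0.7059 -0.0437  0.014 ]
 [ 0.6768  0.2349  0.014 ]]
lever [[0.5166 0.115  0.2357]
 [0.5117 0.0757 0.2401]
 [0.5164 0.0424 0.2407]
 [0.5698 0.1273 0.1984]]
z>.185 px 3056
knobpix 468 101.69658119658119 78.85042735042735 [0.5709 0.2551 0.1928]
```

Run:
```python
from h import *
np.set_printoptions(precision=4,suppress=True)
F=dict(np.load("fix1.npz")); PW=cloud("wrist",F["d"],F); PT=cloud("top",np.load("top0.npy"))
for n,P,obs,c,r in(("wrist",PW,F,(397,62),25),("top",PT,None,(341,186),10)):
    S=P[c[1]-r:c[1]+r,c[0]-r:c[0]+r]; k=(S[...,2]>.055)&(S[...,2]<.075); v,u=np.nonzero(k)
    uv=np.array([(u.min()+u.max())/2+c[0]-r,(v.min()+v.max())/2+c[1]-r]); print(n,k.sum(),uv,u.min(),u.max(),v.min(),v.max(),S[k].mean(0),onz(n,uv,.062,obs))
    pl=(abs(P[...,2]-.012)<.005)&(P[...,0]>.5)&(P[...,0]<.7)&(P[...,1]>-.1)&(P[...,1]<.25)
p=cv2.imread("pics/fix1.png"); a=cv2.resize(p[0:200,70:230],None,fx=2.5,fy=2.5); b=cv2.resize(p[0:200,330:450],None,fx=2.5,fy=2.5)
cv2.imwrite("pics/c2.png",np.hstack([a,b]))
```

```text
wrist 420 [401.   62.5] 18 40 14 37 [ 0.644  -0.0398  0.062 ] [[ 0.6438 -0.0403  0.062 ]]
top 54 [341. 184.] 6 14 4 12 [ 0.6443 -0.0393  0.0623] [[ 0.6441 -0.0406  0.062 ]]
```

View pics/c2.png

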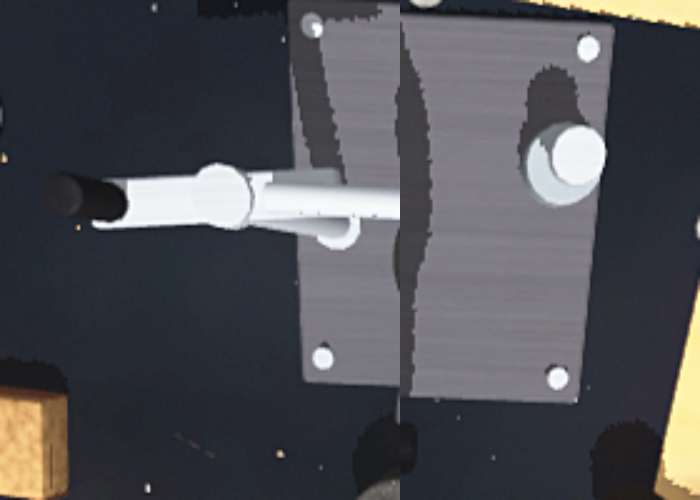

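```bash
cat >> h.py <<'E'
def Rz(yaw):
    a=np.radians(yaw); return np.array([[np.cos(a),np.sin(a),0],[np.sin(a),-np.cos(a),0],[0,0,-1]])
def st(t=""):
    o=get_obs(); print(t,round(o["clock"],2),"p",o["position"].round(4),"F",o["force"].round(1),"T",o["ft_torque"].round(2),"w",round(o["width"],4),"g",round(float(np.max(o["grasp_force"])),1)); return o
PIN=np.array([.644,-.0403]); O=np.array([.5885,.1257]); FY=5.3; G=.058
def fx(x,y): 
    a=np.radians(FY); return O+[np.cos(a)*x-np.sin(a)*y,np.sin(a)*x+np.cos(a)*y]
E
python3 - <<'E'
from h import *
R=Rz(7.9); g=np.array([.4795,-.3323])-G*R[:2,0]
release(); ctrl.movep([*g,.13],R); ctrl.servo_line([*g,.020]); st(); close_gripper(); st("closed")
ctrl.servo_line([*g,.16]); st("lift")
R=Rz(45); t=PIN-G*R[:2,0]
print(ik([*t,.17],R))
ctrl.movep([*t,.17],R); ctrl.servo_line([*t,.11],rate=.2); o=st("above")
p,d=snapshot("wrist"); cv2.imwrite("pics/w3.png",p[:,:,::-1])
E
```

```text
6.61 p [ 0.4226 -0.3406  0.021 ] F [ 0.3 -0.4 -0.7] T [-0.06  0.03  0.02] w 0.094 g 0.0
closed 7.71 p [ 0.422  -0.3403  0.02  ] F [ 0.8 -0.1 -1.4] T [ 0.02 -0.01 -0.07] w 0.0219 g 30.0
lift 8.79 p [ 0.4216 -0.34    0.1591] F [ 0.2  0.6 -3.6] T [ 0.05  0.22 -0.03] w 0.0219 g 30.0
[ 0.72673429  0.57820887 -0.89426097  1.66982821  0.4897102   1.13371375
 -1.08699688]
above 10.44 p [ 0.603  -0.082   0.1105] F [-0.2  0.2 -2.4] T [-0.12  0.11 -0.01] w 0.0213 g 30.0
```

View pics/w3.png

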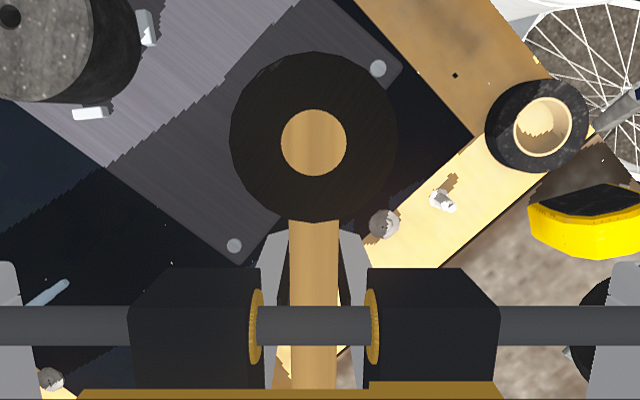

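The mallet is held level, with its head covering the pin at about (313,140). Now I press down.

Run:
```python
from h import *
R=Rz(45); t=PIN-G*R[:2,0]
for z in (.085,.075,.068,.062,.059,.056,.053,.050):
    ctrl.servo_line([*t,z],rate=.08); o=st(z)
    if o["force"][2]>28: break
ctrl.hold(.15); st()
p,d=snapshot("wrist"); cv2.imwrite("pics/w4.png",p[:,:,::-1])
```

```text
0.085 10.95 p [ 0.6028 -0.0811  0.0847] F [ 0.7  0.3 -4.1] T [-0.11  0.08 -0.02] w 0.0221 g 30.0
0.075 11.22 p [ 0.6028 -0.0812  0.0746] F [ 0.1  0.7 -3.9] T [-0.09  0.04  0.  ] w 0.0219 g 30.0
0.068 11.47 p [ 0.6027 -0.0813  0.0676] F [ 0.7  0.3 -3.7] T [-0.08  0.17 -0.03] w 0.0218 g 30.0
0.062 11.72 p [ 0.6028 -0.0813  0.0616] F [-0.3  0.1 -3.2] T [-0.1   0.06  0.01] w 0.0222 g 30.0
0.059 11.97 p [ 0.6029 -0.0815  0.0591] F [-1.6 -1.2  1.7] T [-0.29  0.46  0.06] w 0.022 g 30.0
0.056 12.22 p [ 0.6027 -0.0819  0.0562] F [-5.5 -3.5  7.3] T [-0.6   1.19  0.1 ] w 0.0217 g 30.0
0.053 12.47 p [ 0.6026 -0.082   0.0532] F [-6.8 -4.3  8.9] T [-0.8   1.52  0.1 ] w 0.0221 g 30.0
0.05 12.72 p [ 0.6025 -0.0821  0.0502] F [-8.2 -4.2  8.4] T [-0.87  1.59  0.11] w 0.0214 g 30.0
 12.88 p [ 0.6025 -0.0821  0.0501] F [-6.7 -4.5  9.7] T [-0.89  1.58  0.12] w 0.0217 g 30.0
```

View pics/w4.png

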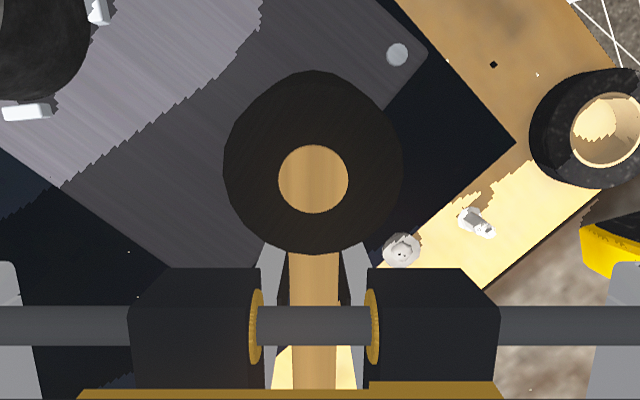

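Run:
```python
from h import *
R=Rz(45); t=PIN-G*R[:2,0]
ctrl.servo_line([*t,.16],rate=.2); st()
P=cloud("top",snapshot("top")[1])
b=snapshot("scene"); cv2.imwrite("pics/s5.png",b[0][:,:,::-1]); S=cloud("scene",b[1])
for n,P in(("top",P),("scene",S)):
    k=(np.hypot(P[...,0]-PIN[0],P[...,1]-PIN[1])<.014)&(P[...,2]>.02)&(P[...,2]<.3); print(n,k.sum(),np.sort(P[k][:,2]).round(3)[::max(1,k.sum()//20)])
print(project("scene",[*PIN,.04]))
```

```text
13.62 p [ 0.6024 -0.0815  0.1587] F [-0.3 -0.6 -4.6] T [-0.18  0.1   0.01] w 0.0217 g 30.0
top 0 []
scene 35 [0.217 0.22  0.22  0.221 0.222 0.222 0.223 0.223 0.223 0.224 0.224 0.224
 0.224 0.224 0.224 0.224 0.224 0.224 0.225 0.225 0.225 0.225 0.225 0.226
 0.226 0.226 0.226 0.227 0.227 0.227 0.227 0.228 0.228 0.228 0.23 ]
[[318.61427344 201.45054903]]
```

The mallet has pitched slightly head-up from the over-press. I back off to the side and check the pin's height.

Run:
```python
from h import *
R=Rz(7.9); g=np.array([.4795,-.3323])-G*R[:2,0]
ctrl.movep([*g,.16],R); st()
for n in("top","scene"):
    P=cloud(n,snapshot(n)[1]); k=(np.hypot(P[...,0]-PIN[0],P[...,1]-PIN[1])<.011)&(P[...,2]>.02)&(P[...,2]<.3); print(n,k.sum(),np.sort(P[k][:,2]).round(3)[::max(1,k.sum()//12)])
o=get_obs(); d=snapshot("wrist")[1]; P=cloud("wrist",d,o); k=(abs(P[...,0]-g[0]-.06)<.03)&(P[...,2]>.1)&(abs(P[...,1]+.335)<.03); print("head z", np.percentile(P[k][:,2],[5,50,95]))
```

```text
14.93 p [ 0.4232 -0.3391  0.1601] F [-0.1  0.2 -3. ] T [-0.02  0.14  0.01] w 0.0219 g 30.0
top 34 [0.028 0.034 0.034 0.036 0.037 0.037 0.037 0.038 0.038 0.04  0.041 0.041
 0.041 0.043 0.044 0.045 0.046]
scene 0 []
head z [0.22310538 0.22830376 0.28191101]
```

The pin top is at about 0.039 m, so it is home. Now I set the mallet back down.

Run:
```python
from h import *
R=Rz(7.9); g=np.array([.4795,-.3323])-G*R[:2,0]+[.02,.012]
ctrl.servo_line([*g,.05],rate=.2)
for z in (.035,.030,.026,.022):
    ctrl.servo_line([*g,z],rate=.06); o=st(z)
    if o["force"][2]>6: break
release(); st("rel"); ctrl.hold(.2)
ctrl.servo_line([*g,.2],rate=.2)
k=np.array([.572,.258]); ctrl.movep([.50,.15,.38],Rz(8)); ctrl.hold(.3)
o=st(); p,d=snapshot("wrist"); cv2.imwrite("pics/w6.png",p[:,:,::-1]); np.savez("w6.npz",d=d,position=o["position"],tool_rot=o["tool_rot"])
P=cloud("wrist",d,o)
for n,c,r in(("pin",PIN,.011),("knob",k,.03)):
    m=(np.hypot(P[...,0]-c[0],P[...,1]-c[1])<r)&(P[...,2]>.02+.165*(n=="knob")); print(n,m.sum(),np.percentile(P[m][:,2],[10,50,90]).round(4),P[m].mean(0).round(4))
m=(P[...,2]>.18)&(P[...,1]<.075)&(P[...,1]>.03)&(abs(P[...,0]-.515)<.05); print("bar",m.sum(),P[m].mean(0),P[m].min(0),P[m].max(0))
```

```text
0.035 16.18 p [ 0.4419 -0.3283  0.0349] F [ 0.4 -0.2 -2.4] T [-0.01  0.16  0.03] w 0.022 g 30.0
0.03 16.43 p [ 0.442  -0.3282  0.0298] F [ 0.1  0.3 -2.6] T [ 0.04  0.17 -0.03] w 0.022 g 30.0
0.026 16.68 p [ 0.4419 -0.3282  0.0258] F [-0.5 -0.  -3.6] T [-0.05  0.19  0.03] w 0.0219 g 30.0
0.022 16.93 p [ 0.4419 -0.3282  0.0218] F [-0.3 -0.4 -3. ] T [0.01 0.19 0.04] w 0.0218 g 30.0
rel 18.12 p [ 0.442  -0.3282  0.022 ] F [-0.5 -0.4  0.1] T [ 0.04  0.02 -0.02] w 0.0942 g 0.0
 21.52 p [0.5001 0.1496 0.3799] F [-0.7  0.2  0.1] T [ 0.02  0.02 -0.03] w 0.094 g 0.0
pin 213 [0.0391 0.0404 0.0415] [ 0.644  -0.0401  0.0404]
knob 256 [0.1913 0.1984 0.1999] [0.5709 0.2569 0.1973]
bar 870 [0.5139488  0.05437124 0.23741475] [0.50180332 0.03243825 0.22856787] [0.52321337 0.07493404 0.24100376]
```

View pics/w6.png

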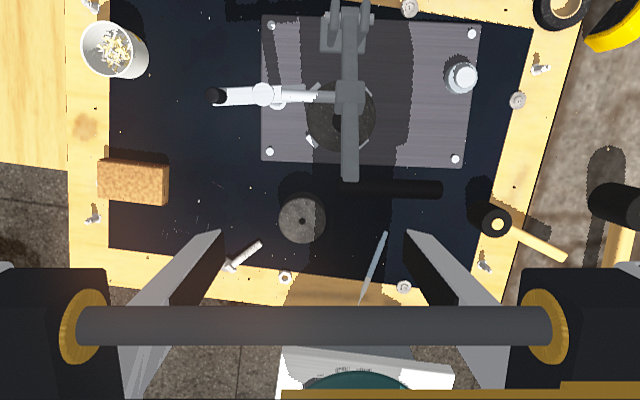

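The pin top is at 0.0404, so it is home. The mallet stands at right (620,205), released. Next is the catch: grip the knob (215,95 in the picture) and swing it on its arc.

Run:
```python
from h import *
ax=fx(0,.09); k=np.array([.571,.257])
best=None
for y in (FY+90,FY-90):
    q=ik([*k,.25],Rz(y)); q2=ik([*fx(-.082,-.055),.30],Rz(y)); print(y,q,q2)
    if q is not None and (best is None or abs(q-get_obs()["joint_positions"]).max()<best[0]): best=(abs(q-get_obs()["joint_positions"]).max(),y)
yaw=best[1]; R=Rz(yaw); print(yaw,ax)
ctrl.movep([*k,.25],R); ctrl.servo_line([*k,.173],rate=.12); st("at")
close_gripper(); st("closed")
r=np.linalg.norm(k-ax); a0=np.arctan2(*(k-ax)[::-1])
for a in np.linspace(a0,np.radians(FY+90)+1.25,8)[1:]:
    ctrl.servo_line([*(ax+.045*np.array([np.cos(a),np.sin(a)])),.173],rate=.08); o=st(round(a-np.radians(FY+90),2))
    if np.linalg.norm(o["force"])>30: break
```

```text
95.3 [ 0.26181992  0.61099772 -1.09787571  1.53342556  0.55254375  1.33818228
 -0.79931424] [ 0.72407749  0.28005708 -1.07962506  1.73398566  0.25708397  1.28202393
 -0.32106543]
-84.7 [ 0.25557117  0.60452163 -1.08470953  1.53360682  0.54331873  1.3338356
  2.34889253] [ 0.80958187  0.33452515 -1.21419542  1.7323038   0.32475259  1.3025775
  2.75955376]
95.3 [0.58018665 0.21531522]
at 23.45 p [0.5713 0.2573 0.1737] F [0.7 0.5 0.1] T [-0.03 -0.07 -0.01] w 0.094 g 0.0
closed 24.63 p [0.5711 0.257  0.173 ] F [ 0.3  0.2 -0.9] T [ 0.11 -0.31  0.09] w 0.0152 g 30.0
0.29 24.88 p [0.564  0.2562 0.1729] F [ 2.6 -3.  -0.5] T [-0.84 -0.85  0.19] w 0.0152 g 30.0
0.45 25.13 p [0.557  0.254  0.1731] F [ 2.7  1.6 -1.2] T [ 0.45 -0.52  0.19] w 0.0157 g 30.0
0.61 25.38 p [0.5513 0.2503 0.1732] F [ 4.   4.6 -1.5] T [ 1.02 -0.86  0.33] w 0.0158 g 30.0
0.77 25.63 p [0.5463 0.2451 0.1734] F [2.6 3.4 0.5] T [ 0.83 -0.82  0.3 ] w 0.0151 g 30.0
0.93 25.88 p [0.542  0.2392 0.1735] F [1.6 3.8 5. ] T [ 0.62 -0.6   0.16] w 0.0151 g 30.0
1.09 26.13 p [0.5388 0.2321 0.1734] F [-0.5 -1.8  8.9] T [-0.32 -0.27 -0.02] w 0.0155 g 30.0
1.25 26.38 p [0.5367 0.2249 0.1733] F [ 0.2 -2.8  9.4] T [-0.78 -0.36 -0.12] w 0.015 g 30.0
```

Run:
```python
from h import *
R=Rz(FY+90); release(); p=get_obs()["position"]; ctrl.servo_line([p[0],p[1],.33],rate=.2)
b=fx(-.082,-.055); print(b)
ctrl.movep([*b,.33],R); ctrl.hold(.2); o=st()
D=snapshot("wrist")[1]; P=cloud("wrist",D,o); T=cloud("top",snapshot("top")[1])
for n,P in(("wrist",P),("top",T)):
    m=(np.hypot(P[...,0]-.5802,P[...,1]-.2153)<.065)&(P[...,2]>.185)&(P[...,2]<.21); print(n,"knob",m.sum(),P[m].mean(0) if m.any() else "")
    m=(P[...,2]>.18)&(P[...,2]<.26)&(P[...,1]<.09)&(P[...,1]>.03)&(abs(P[...,0]-.515)<.05); print("bar",m.sum(),P[m].mean(0) if m.any() else "", P[m].max(0) if m.any() else "")
```

```text
[0.51193096 0.06336075]
 29.51 p [0.5119 0.0647 0.3299] F [-0.6 -0.   0.3] T [-0.02 -0.04 -0.  ] w 0.0939 g 0.0
wrist knob 170 [0.53586844 0.22027537 0.19498469]
bar 1594 [0.512331   0.06237761 0.23749098] [0.52376254 0.08996771 0.24130301]
top knob 26 [0.53578388 0.22549131 0.19639617]
bar 0
```

The catch is open at about 1.25 rad. Now I grip the lever bar and pull it down along its arc.

Run:
```python
from h import *
def pt(phi): return np.array([*fx(.09-.21*np.cos(phi),-.055),.110+.21*np.sin(phi)-.019])
p=pt(.61); ctrl.servo_line(p,rate=.12); st("at"); close_gripper(); st("closed")
for phi in (.5,.38,.26,.14,.05,0,-.03,-.045):
    ctrl.servo_line(pt(phi),rate=.08); o=st(phi)
    if np.linalg.norm(o["force"])>60: break
ctrl.hold(.5); st()
b=snapshot("wrist"); cv2.imwrite("pics/w9.png",b[0][:,:,::-1])
b=snapshot("scene"); cv2.imwrite("pics/s9.png",cv2.resize(b[0][150:330,180:460,::-1],None,fx=2.8,fy=2.8))
```

```text
at 30.75 p [0.5121 0.0635 0.2119] F [ 0. -0.  0.] T [-0.03 -0.12 -0.01] w 0.094 g 0.0
closed 31.92 p [0.5125 0.0634 0.2114] F [ 6.8  0.2 -5.3] T [ 0.25 -1.62  0.08] w 0.0167 g 30.0
0.5 32.36 p [0.5003 0.0623 0.1915] F [ 7.9 -0.3 -1.7] T [ 0.12 -2.02 -0.01] w 0.0171 g 30.0
0.38 32.83 p [0.4897 0.0613 0.1686] F [ 9.8  0.9 -1.1] T [ 0.03 -2.37  0.04] w 0.0171 g 30.0
0.26 33.29 p [0.4818 0.0606 0.1445] F [ 9.3 -0.2  0.7] T [ 0.01 -2.46  0.03] w 0.0171 g 30.0
0.14 33.76 p [0.4769 0.0602 0.1199] F [ 9.8 -0.6  3.5] T [-0.06 -2.43  0.  ] w 0.0171 g 30.0
0.05 34.14 p [0.4751 0.06   0.1011] F [ 8.5 -0.9  5. ] T [-0.19 -2.24  0.06] w 0.0172 g 30.0
0 34.42 p [0.4748 0.06   0.0907] F [ 6.9 -1.5 10.8] T [-0.28 -1.77  0.05] w 0.0169 g 30.0
-0.03 34.67 p [0.4748 0.0601 0.0846] F [ 5.4 -2.1 15.1] T [-0.42 -1.27  0.12] w 0.0173 g 30.0
-0.045 34.92 p [0.4749 0.0601 0.0816] F [ 3.3 -1.6 17. ] T [-0.42 -1.04  0.07] w 0.0169 g 30.0
 35.42 p [0.4749 0.06   0.0816] F [ 2.7 -1.9 17. ] T [-0.41 -1.02  0.11] w 0.0171 g 30.0
```

View pics/s9.png

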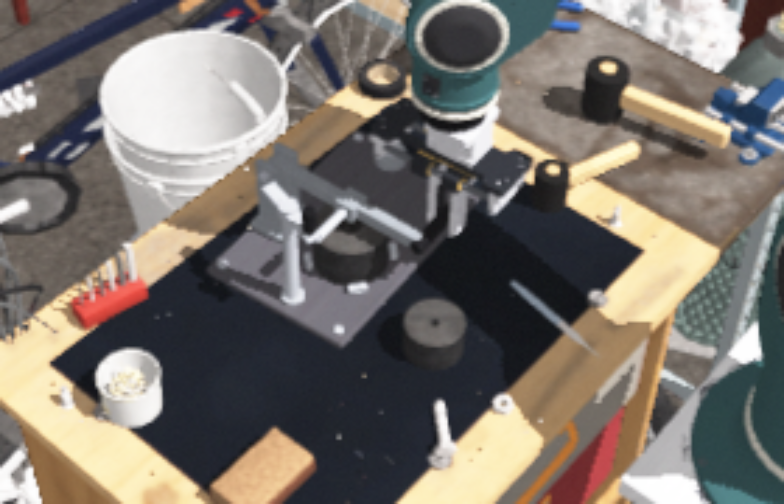

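The lever is down near level, the foot is in place, and the mallet is clear. I push a little further to confirm the stop.

Run:
```python
from h import *
p=get_obs()["position"]
for i in range(1,5):
    ctrl.servo_line([p[0],p[1],p[2]-.002*i],rate=.04); ctrl.hold(.15); o=st(i)
    if o["force"][2]>26: break
S=cloud("scene",snapshot("scene")[1]); a=np.radians(FY)
L=(S[...,:2]-O)@np.array([[np.cos(a),-np.sin(a)],[np.sin(a),np.cos(a)]])
m=(abs(L[...,1])<.014)&(S[...,2]>.09)&(S[...,2]<.2)&(L[...,0]<.06)&(L[...,0]>-.1); print(m.sum())
for x in np.arange(-.1,.06,.02):
    k=m&(L[...,0]>=x)&(L[...,0]<x+.02)
    if k.any(): print(round(x+.01,3),np.percentile(S[k][:,2],[50,90]).round(4))
```

```text
1 35.92 p [0.475  0.0601 0.0796] F [ 0.4 -3.4 19.7] T [-0.7  -0.12  0.05] w 0.0171 g 30.0
2 36.33 p [0.4751 0.0601 0.0781] F [-4.1 -4.5 34.9] T [-1.17  1.04  0.06] w 0.0171 g 30.0
323
-0.09 [0.1084 0.1117]
-0.07 [0.1099 0.1122]
-0.05 [0.1087 0.1147]
-0.03 [0.1134 0.1177]
-0.01 [0.1146 0.1191]
0.01 [0.1131 0.1177]
0.03 [0.1143 0.119 ]
0.05 [0.1147 0.1192]
```

The stop is confirmed: force jumped to 35 N and the arm lies slightly below level. I ease off about 1 mm and hand in.

Run:
```python
from h import *
p=get_obs()["position"]
ctrl.servo_line([p[0],p[1],.0786],rate=.04); ctrl.hold(.4); o=st(); print(o["qd"].round(3))
print(ctrl.finish_job())
```

```text
37.02 p [0.475  0.0601 0.0788] F [-2.9 -3.6 27. ] T [-0.91  0.74  0.08] w 0.0172 g 30.0
[-0.001 -0.    -0.001  0.001 -0.001 -0.     0.   ]
the job is handed in; nothing more can be done
None
```

I handed the job in at about 37 s on the robot clock: the pin is home, the mallet is down on the side bench where it came from, the catch is open to about 1.25 rad, and the gripper is holding the lever down against its stop on the foot. The hand-in gave no verdict, and I had no direct reading of how far the pad is pushed in.

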